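# Open the model carrier's gate and hold it wide

## Task

On the dental-lab bench stands a white carrier with a spring-closed gate: slide the round transport-lock knob on its deck away from the gate to its end stop, then squeeze the rear catch fully together, then the front catch fully together (they stay squeezed). Then take the gate by its upright post, swing it out past the click of its detent and on to wide open against its stop, and finish while still holding it there by the post, because the spring pulls it back if you let go. Leave the plaster model, the green wax block and the clip box where they are.

Things in the scene. Friction and masses are not known exactly. Their poses are not given: they have to be found in the camera images.
- carrier: White carrier fixed to the bench, 310 (y) x 210 (x) mm. Origin on the bench under the pen; x points from the gate (x -90) to the back, y left. Lock deck 80 mm high right of the pen (y -35 to -185, x -130 to 80), hinge deck 80 mm high left (y 96 to 156). Interlock: lock's bar blocks the rear catch, rear catch's bar the front catch, front catch's bar the gate.
- lock (a joint): Transport lock slide: grows as the knob moves along the carrier's -y, away from the gate. Starts at 0 to 8 mm, end stop at 30 mm. Stays where left; about 1.5 N friction.
- lock_knob (a point): Middle of the top of the lock's black round upright knob, 20 mm in diameter, 34 mm tall, top 125 mm above the bench, nearest the carrier's right side; moves with it. Grip it about 17 mm below this point; it stands on a bar 11 mm above the deck.
- catch_rear (a joint): Rear catch: 0 apart to 0.012 m squeezed, where it stops and stays (4 N friction). Its steel tab (8 mm thick, 24 mm wide, top 50 mm above the deck) slides along the carrier's +x towards a like fixed plate. The pair measures 44 mm over the outer faces, 32 mm squeezed.
- rear_pinch (a point): Fixed point midway between the outer faces of tab and plate when squeezed, level with their tops (130 mm). Only the -x tab moves: its outer face starts 28 mm from here, the fixed plate's lies 16 mm away (+x). Squeeze centred here, fingers closing along the carrier's x, gripping about 15 mm below this point. A bar, top 11 mm above the deck, runs from the tab to -x: keep fingertips above it.
- catch_front (a joint): Front catch: as the rear one but turned: 0 apart to 0.012 m squeezed, stays; its tab slides along the carrier's -y towards its fixed plate.
- front_pinch (a point): As rear_pinch, for the front catch, near the carrier's front edge; height 130 mm. Only the +y tab moves: its outer face starts 28 mm from here, the fixed plate's lies 16 mm away (-y). Fingers close along the carrier's y. A bar, top 11 mm above the deck, runs from the tab to +y, before the gate.
- gate (a joint): Gate angle: 0 shut to 1.5 rad (stop, wide open). The free end swings out to the carrier's -x, clockwise seen from above. A spring closes it (about 2.3 N at the post when wide); a detent (roller on a spring plunger) resists between 0.6 and 0.8 rad, about 5 N at the post, and is passed by 1.0 rad. Let go, it falls back to the detent or shut.
- gate_hinge (a point): The gate's upright hinge axis, fixed to the carrier at x -90, y 90 mm, 100 mm above the bench.
- gate_post: Black upright round post, 18 mm in diameter, 50 mm tall, on the gate's top edge, 95 mm from the hinge axis; origin at its foot, 102 mm above the bench. Grip it from above about 30 mm above its foot; it is a sleeve that turns freely on the gate, so the gripper need not turn. The gate is 10 mm thick, 120 mm long.
- plaster: Bystander: plaster dental model, six-sided, 64 mm wide, 30 mm tall, loose in the pen behind the gate. Origin at its underside.
- former: Bystander: six-sided green wax block on a grey base, 72 mm wide, 57 mm tall, on the bench to the left.
- clipbox: Bystander: clear clip-lid box with a blue lid, 108 x 138 x 60 mm, on the bench to the right.

How it is judged (in metres and radians):
On the way, in this order (a step that is already met when the one before it is completed fails the run):
1. the transport lock is slid to its end stop (within 4 mm) (value of joint lock above 0.026 m), for 0.1 s.
2. the rear catch is squeezed (at least 9 of 12 mm), the lock still at its stop (value of joint lock above 0.026 m and value of joint catch_rear above 0.009 m), for 0.1 s.
3. the front catch is squeezed (at least 9 of 12 mm) (all of step 2 and value of joint catch_front above 0.009 m), for 0.1 s.
4. the gate has swung past its detent (beyond 1.0 rad) (value of joint gate above 1 rad), for 0.1 s.
At the end, for the whole second after the job is handed in: The gate stands still at 1.3 rad or more (stop at 1.5), the fingers bearing on its post with more than 0.5 N; the lock is within 4 mm of its stop and both catches are still squeezed by at least 9 of 12 mm (all of step 3 and value of joint gate above 1.3 rad and velocity of joint gate between -0.1 and 0.1 rad/s and contact force between the fingers and gate_post above 0.5 N); the arm keeps its last pose, push and grip.
It fails at once if the plaster model is moved more than 40 mm or tipped (distance of plaster from where it was at the start of the episode above 0.04 m or angle between plaster's own z axis and vertical above 0.5 rad).
It fails at once if the green wax block is moved more than 40 mm or tipped (distance of former from where it was at the start of the episode above 0.04 m or angle between former's own z axis and vertical above 0.5 rad).
It fails at once if the clip box is moved more than 40 mm or tipped (distance of clipbox from where it was at the start of the episode above 0.04 m or angle between clipbox's own z axis and vertical above 0.5 rad).
It also fails if it takes over 64 s, if anything falls off the work surface, if the arm or the gripper's body presses on something with over 40 N, if the wrist force passes 120 N, or if a joint passes its speed limit or range.

## Robot

A 6-joint arm with a two-finger parallel gripper is mounted at the origin on the work surface. World frame = base frame: x ahead of the robot, y to its left, z up, the work surface at z = 0. Lengths are in mm, angles in rad, forces in N, time in s.
With the tool pointing down it reaches from about 300 to 1000 mm from the base axis. Payload 5.1 kg.
Tool frame: the origin (TCP) lies at the very end of the fingers, on their centre line; the grasp point (between the pads) lies 19 mm behind it; z points along the fingers, y is the line along which they close (so a half turn about z gives the same grasp; the last joint's range is limited). The gripper opens to 95 mm and grips with 3 to 60 N. Pads are 20 mm wide; open, the fingers measure 119 mm over their backs; the gripper's body (75 mm by 180 mm) begins 59 mm behind the grasp point.
Start: joints at [-1.401, 0.124, 1.65, -0, 1.367, -0.083], TCP at [162.543, -629.336, 214.656] pointing down, gripper open.
Joint ranges: [-2.61, 2.61], [-1.02, 2.33], [0.03, 2.71], [-1.35, 4.49], [0.32, 2.68], [-2.91, 2.91]. Speed limits (rad/s): [2.57, 2.57, 3.14, 3.14, 3.14, 3.14].

## Interface

Orientations are given as a unit quaternion [x, y, z, w].
In Python, from station import * gives the robot as it stands. The module is installed in compiled form; this text tells all that it offers.
- The arm moves only by the tool carry_out, never from a script. Its argument "deltas" is a list of rows, each a list of 7 numbers: the turn, a rotation vector about the tool's x, y, z in degrees, then the shift along the tool's x, y, z in mm, then the closure, from -1 (fully open) to 1 (shut). In form: [[rx, ry, rz, x, y, z, fingers], ...]. A call has 1 to 5 rows; each row shifts and turns the commanded pose from where the row before left it, along the tool's axes as they then stand; what a row does not reach is not made up. A row lasts 1/12 s, in which the tool goes at most 41.7 mm and 7.16 degrees, less where a joint would pass 70% of its speed; a pose out of reach is approached as far as the arm can. A call with a gripper value outside its range is refused whole. The fingers move at their own pace and stop on an object; "force" is the grip in N (left out, the last holds). Time passes only in rows, so rows that do not move let the fingers close. It gives the time, the measured TCP pose, the force, the opening and the grip force at its end, in the units of the state.
- state(): the state, without advancing time (a new reading comes with each control period).
- get_image(name): name is "scene" or "top" or "wrist"; returns a dict with "frame" (480x640x3 uint8, red, green, blue), "fx", "fy", "cx", "cy" (pixels), "k1" (the pictures are not rectified: a ray, as slopes to the right and down, at radius r is drawn at 1 + k1 r^2 times it, then the intrinsics apply), "extrinsics" (4x4, takes a point from camera to world coordinates). Camera axes: x right, y down, z forward; pixel columns grow to the right and rows downward; lengths in mm; the calibration is good to about 2 mm. A picture is of the moment at which its call begins. There is no depth.
- job_done(): hands the job in; it is judged then, once.
Trained networks look in the newest picture that a camera, given by its name, has taken for a name from the list of things; names that differ only in an ending like _2 or _b are one class to them, and where a whole thing is asked for, a point or a joint stands for the part that bears it (a point fixed in the world has none). Each returns a list of dicts, best first, with "conf" (0 to 1); they miss things now and then, are a little off and sometimes report something else, mostly with a low value. They report only what shows in the picture. A call takes as long as a camera call.
- look_for(camera, query): "at" ([x, y, z] in mm, in the coordinates of the camera as it stood for that picture, good to about 4 mm: the middle of the surface that is visible of it).
The state is a dict: "time": time; "joint_positions": joint angles; "qd": joint speeds; "effort": joint torques, N m; "tcp_pos": TCP position; "tool_rot": TCP orientation; "wrist_force": force on the tool from outside, world axes, zero at the start; "wrist_torque": the same for the moment, N m; "finger_gap": finger opening in mm; "grip_force": force on a finger pad.
Only numpy, scipy, OpenCV 4.12 (cv2) and the standard library are available. Lean on these libraries where they do the work, as an engineer would, in place of code of your own. Each camera call takes 0.05 s, during which the arm holds its last target. There are 200 camera calls.

## Working session

There is one attempt and no reset: what is moved stays moved. The work goes in short steps, Python scripts to look and compute and a tool call to move; the robot and the scene stay as the last step left them, time stands still between calls to the robot, and variables do not carry over. Pictures are saved under pics/ and viewed, at most 10 in all, crops included, and the job is handed in when it is done.

Besides the shell and the picture viewer there is one more tool, called after "Emit:" as name(argument=value, ...) on one line, values as JSON. carry_out: Moves the arm, as the interface text tells. Its arguments: {"type":"object","properties":{"deltas":{"type":"array"},"force":{"type":"number"}},"required":["deltas"]}

```bash
mkdir -p pics; cat > h.py <<'E'
from station import *
import numpy as np, cv2
from scipy.spatial.transform import Rotation as R
def pix2world(im,u,v,z):
    K=np.array([[im['fx'],0,im['cx']],[0,im['fy'],im['cy']],[0,0,1.]])
    p=cv2.undistortPoints(np.array([[[u,v]]],float),K,np.array([im['k1'],0,0,0.]))[0,0]
    # note: forward model x_d=x(1+k1 r^2)
    E=np.array(im['extrinsics']);d=E[:3,:3]@[p[0],p[1],1];o=E[:3,3]
    return o+d*(z-o[2])/d[2]
def proj(im,P):
    E=np.array(im['extrinsics']);c=E[:3,:3].T@(np.array(P,float)-E[:3,3]);x,y=c[0]/c[2],c[1]/c[2]
    f=1+im['k1']*(x*x+y*y);return np.array([im['fx']*x*f+im['cx'],im['fy']*y*f+im['cy']])
E
python3 - <<'E'
from h import *
s=state();print(s['time'],s['tcp_pos'],s['tool_rot'],s['finger_gap'])
for c in ['scene','top']:
    im=get_image(c);cv2.imwrite(f'pics/{c}0.png',im['frame'][...,::-1]);E=np.array(im['extrinsics']);print(c,E[:3,3].round())
    for q in ['lock_knob','catch_rear','catch_front','gate_post','gate','carrier','plaster','former','clipbox']:
        for d in look_for(c,q)[:2]:
            print(q,round(d['conf'],2),(E[:3,:3]@d['at']+E[:3,3]).round(),proj(im,E[:3,:3]@d['at']+E[:3,3]).round())
E
```

```text
0.0 [ 162.43970306 -628.71043183  213.39022229] [ 9.92021780e-01  1.26062284e-01 -4.64886477e-05 -1.04236919e-03] 95.19397639036069
scene [999. 686. 923.]
lock_knob 0.74 [598. -11.  98.] [296. 262.]
catch_rear 0.69 [587.  43.  88.] [312. 277.]
catch_front 0.69 [538.  62. 108.] [334. 267.]
gate_post 0.54 [645.  98.  76.] [304. 306.]
gate_post 0.49 [574. 128. 133.] [339. 284.]
gate 0.61 [580. 153.  88.] [342. 306.]
gate 0.43 [642.  94.  78.] [304. 304.]
carrier 0.57 [642. 102.  82.] [306. 305.]
plaster 0.84 [692. 136.  34.] [296. 338.]
former 0.81 [423. 472.  44.] [495. 386.]
clipbox 0.69 [ 458. -438.   56.] [262. 171.]
top [ 3.310e+02 -1.000e+00  1.489e+03]
lock_knob 0.6 [589. -15.  87.] [320. 228.]
catch_rear 0.51 [580.  35.  92.] [299. 231.]
catch_front 0.45 [540.  81.  94.] [280. 247.]
gate_post 0.46 [564. 120. 152.] [262. 234.]
gate 0.87 [580. 166.  99.] [246. 231.]
carrier 0.9 [627.  94.  79.] [276. 213.]
plaster 0.75 [685. 130.  33.] [263. 195.]
plaster 0.54 [626.  88.  85.] [278. 213.]
former 0.77 [410. 461.  60.] [129. 301.]
clipbox 0.72 [ 438. -466.   60.] [500. 289.]
```

View pics/top0.png

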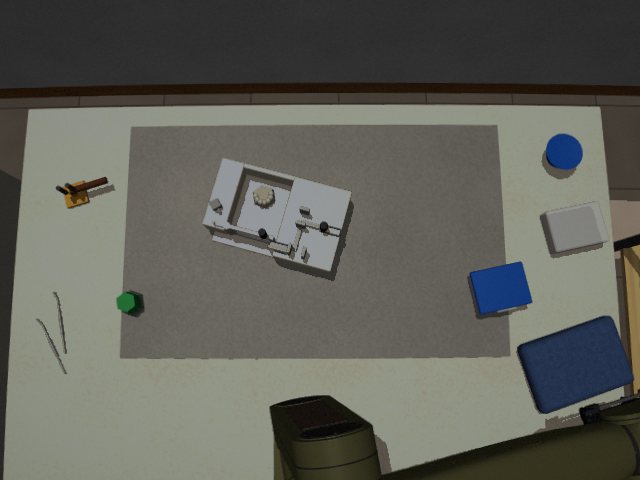

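View pics/scene0.png

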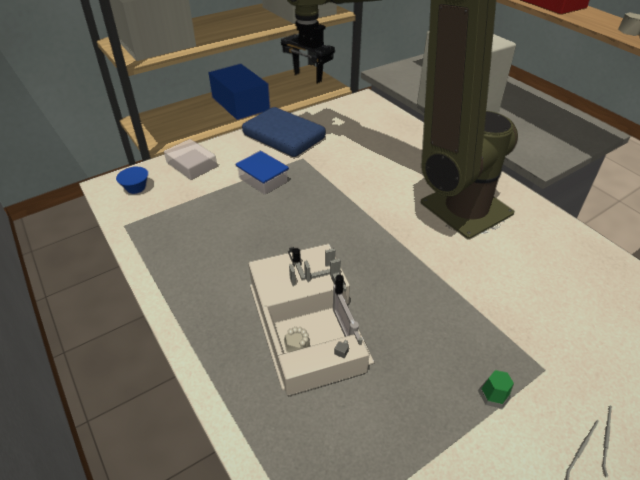

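The top view shows the carrier turned about 15° clockwise: knob at (324,227), gate post at (262,233), catches around (300,210–255). The clip box is at (500,288) and the wax block at (127,302), both well clear. I'll move above the carrier for a close wrist view.

Emit:
carry_out(deltas=[[0,0,0,25,-24,-20,-1],[0,0,0,27,-25,-20,-1],[0,0,0,27,-25,-20,-1],[0,0,0,27,-25,-20,-1],[0,0,0,27,-25,-20,-1]])

```text
time: 1.42
tcp_pos: [260.4, -475.1, 315.2]
tool_rot: [0.992, 0.126, 0.0, 0.0]
wrist_force: [1.4, -0.9, 0.5]
finger_gap: 95.4
grip_force: 0.0
```

Emit:
carry_out(deltas=[[0,0,0,27,-26,-20,-1],[0,0,0,27,-26,-20,-1],[0,0,0,27,-26,-10,-1],[0,0,0,27,-26,-10,-1],[0,0,0,27,-26,-10,-1]])

```text
time: 1.83
tcp_pos: [357.8, -316.6, 384.6]
tool_rot: [0.992, 0.126, 0.0, 0.001]
wrist_force: [-0.4, -1.1, 0.5]
finger_gap: 95.0
grip_force: 0.0
```

Emit:
carry_out(deltas=[[0,0,0,28,-26,0,-1],[0,0,0,28,-26,0,-1],[0,0,0,28,-26,0,-1],[0,0,0,28,-26,0,-1],[0,0,0,28,-26,0,-1]])

```text
time: 2.25
tcp_pos: [461.0, -155.5, 383.9]
tool_rot: [0.992, 0.126, 0.0, 0.0]
wrist_force: [1.0, -1.1, -0.8]
finger_gap: 95.2
grip_force: 0.0
```

Emit:
carry_out(deltas=[[0,0,0,28,-26,0,-1],[0,0,0,28,-26,0,-1],[0,0,0,28,-26,0,-1],[0,0,0,28,-26,0,-1],[0,0,0,0,0,0,-1]])

```text
time: 2.67
tcp_pos: [544.7, -23.7, 382.7]
tool_rot: [0.992, 0.129, 0.0, -0.001]
wrist_force: [-0.3, -0.1, -0.8]
finger_gap: 95.1
grip_force: 0.0
```

```bash
python3 - <<'E'
from h import *
s=state();print(s['time'],s['tcp_pos'],s['tool_rot'],s['joint_positions'])
ims={}
for c in ['wrist','top','scene']:
    im=get_image(c);ims[c]=im;E=np.array(im['extrinsics']);print(c,E.round(2).tolist())
    if c=='wrist':
        cv2.imwrite(f'pics/w1.png',im['frame'][...,::-1]);
    for q in ['lock_knob','catch_rear','catch_front','gate_post','gate','plaster']:
        for d in look_for(c,q)[:2]:
            print(q,round(d['conf'],2),(E[:3,:3]@d['at']+E[:3,3]).round(),proj(im,E[:3,:3]@d['at']+E[:3,3]).round())
E
```

```text
2.6667 [544.68924423 -23.68117839 382.70639961] [ 9.91609860e-01  1.29260713e-01  3.08261998e-05 -1.24629819e-03] [-0.14322168 -0.15954557  1.65313123  0.00242434  1.64861908  1.16851538]
wrist [[0.26, -0.92, -0.28, 623.66], [-0.97, -0.25, -0.07, -4.51], [-0.0, 0.29, -0.96, 554.33], [0.0, 0.0, 0.0, 1.0]]
lock_knob 0.76 [599.  -9.  94.] [318. 155.]
catch_rear 0.69 [579.  39.  92.] [279. 161.]
catch_rear 0.69 [599.  -6.  94.] [316. 155.]
catch_front 0.9 [543.  78.  93.] [244. 181.]
catch_front 0.2 [417. 450.  20.] [ 17. 194.]
gate_post 0.68 [570. 117. 154.] [204. 155.]
gate 0.79 [580. 164.  97.] [184. 136.]
plaster 0.83 [687. 128.  32.] [239.  66.]
top [[-0.0, -0.99, 0.16, 330.91], [-1.0, 0.0, 0.0, -0.85], [-0.0, -0.16, -0.99, 1489.18], [0.0, 0.0, 0.0, 1.0]]
catch_front 0.54 [542.  94.  93.] [275. 246.]
gate_post 0.53 [562. 121. 155.] [262. 234.]
gate 0.86 [581. 167.  99.] [245. 231.]
gate 0.62 [636. 163.  75.] [248. 211.]
plaster 0.56 [683. 130.  33.] [263. 196.]
scene [[-0.83, 0.39, -0.41, 998.67], [0.56, 0.57, -0.6, 686.36], [0.0, -0.72, -0.69, 922.77], [0.0, 0.0, 0.0, 1.0]]
lock_knob 0.67 [600. -11.  96.] [295. 263.]
catch_rear 0.8 [588.  44.  90.] [312. 277.]
catch_rear 0.5 [645.  96.  79.] [303. 305.]
catch_front 0.71 [540.  64. 106.] [334. 269.]
gate_post 0.66 [575. 130. 135.] [339. 285.]
gate 0.92 [581. 155.  91.] [342. 306.]
plaster 0.7 [695. 135.  32.] [295. 339.]
```

View pics/w1.png

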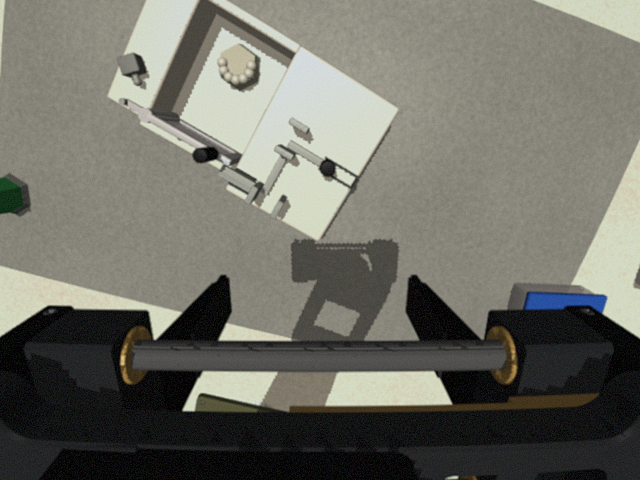

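```bash
python3 - <<'E'
from h import *
im=get_image('wrist');f=im['frame'][...,::-1]
cv2.imwrite('pics/w1c.png',cv2.resize(f[85:245,195:405],None,fx=3.75,fy=3.75,interpolation=cv2.INTER_CUBIC))
A=pix2world(im,398,109,80);B=pix2world(im,320,240,80);print(A,B,np.linalg.norm(A-B))
E
```

```text
[ 680.65559654 -100.68734132   80.        ] [483.53700362 -47.52480657  80.        ] 204.1616878244447
```

View pics/w1c.png

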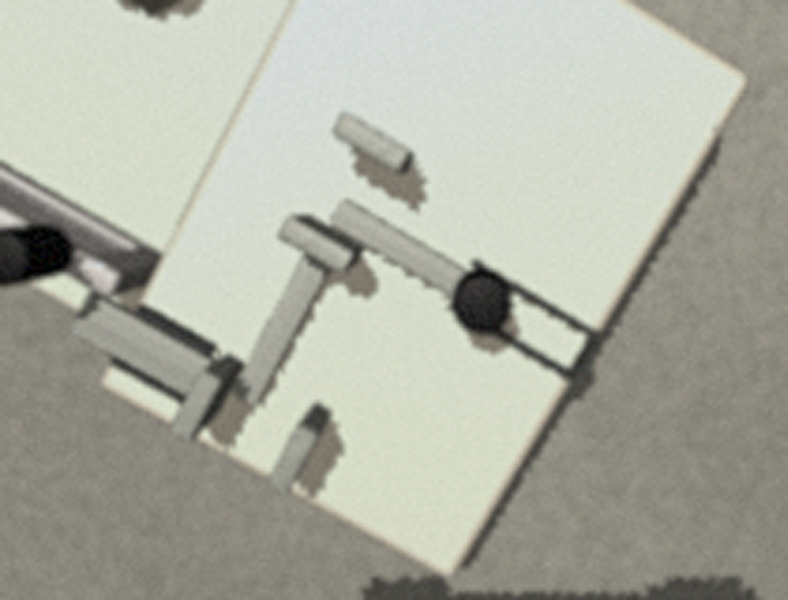

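The enlarged crop gives these positions in crop pixels:
- Deck corners: (745,78), (455,573) and (103,380).
- Knob: (482,300).
- Rear catch: plate (373,141) and tab (318,243).
- Front catch: tab (203,400) and plate (297,455).

I'll fit the carrier pose to these and overlay it to check.

```bash
cat > fit.py <<'E'
from h import *
def fit(im,cs):
    W=np.array([pix2world(im,u,v,80)[:2] for u,v in cs]);M=np.array([[80,-185],[-130,-185],[-130,-35.]])
    H=((M-M.mean(0)).T@(W-W.mean(0)));th=np.arctan2(H[0,1]-H[1,0],H[0,0]+H[1,1])
    Rm=np.array([[np.cos(th),-np.sin(th)],[np.sin(th),np.cos(th)]]);t=W.mean(0)-Rm@M.mean(0)
    print('res',(W-(M@Rm.T+t)).round(1).tolist());return th,t,Rm
E
python3 - <<'E'
from fit import *
im=get_image('wrist');c=lambda u,v:(u/3.75+195,v/3.75+85)
th,t,Rm=fit(im,[c(745,78),c(455,573),c(103,380)])
print('yaw',np.degrees(th),'t',t)
car=lambda u,v,z:(Rm.T@(pix2world(im,*c(u,v),z)[:2]-t))
for n,u,v,z in [('knobtop',482,298,125),('rplate',373,141,130),('rtab',318,245,130),('ftab',201,403,130),('fplate',297,455,130),('post',5,255,152)]: print(n,car(u,v,z).round(1),pix2world(im,*c(u,v),z).round(1))
f=im['frame'][...,::-1][85:245,195:405].copy();f=cv2.resize(f,None,fx=3.75,fy=3.75,interpolation=cv2.INTER_CUBIC)
def poly(pts,z,col):
    P=[(proj(im,[*(Rm@np.array(p)+t),z])-[195,85])*3.75 for p in pts];cv2.polylines(f,[np.array(P).round().astype(int)],True,col,1)
box=lambda x,y,a,b:[(x-a,y-b),(x+a,y-b),(x+a,y+b),(x-a,y+b)]
poly([(80,-185),(-130,-185),(-130,-35),(80,-35)],80,(0,0,255))
for n,u,v,a,b in [('rplate',373,141,4,12),('rtab',318,245,4,12),('ftab',201,403,12,4),('fplate',297,455,12,4)]:
    p=car(u,v,130);poly(box(*p,a,b),130,(0,255,0));poly(box(*p,a,b),80,(255,0,0))
p=car(482,298,125);poly([p+10*np.array([np.cos(q),np.sin(q)]) for q in np.arange(0,6.3,.3)],125,(0,255,255))
p=(-90,-5);poly([p+9*np.array([np.cos(q),np.sin(q)]) for q in np.arange(0,6.3,.3)],152,(0,255,255))
cv2.imwrite('pics/ov1.png',f)
E
```

```text
res [[-3.3, 2.3], [1.8, -0.4], [1.5, -1.9]]
yaw -15.221557248645333 t [657.60438748 103.17545754]
knobtop [ -31.2 -140.1] [590.7 -23.8 125. ]
rplate [ -5.9 -86.3] [629.3  21.5 130. ]
rtab [-42.3 -86.3] [594.1  31.  130. ]
ftab [-106.   -76.5] [535.2  57.2 130. ]
fplate [-105.7 -112.1] [526.2  22.7 130. ]
post [-89.8  -6.2] [569.4 120.8 152. ]
```

View pics/ov1.png

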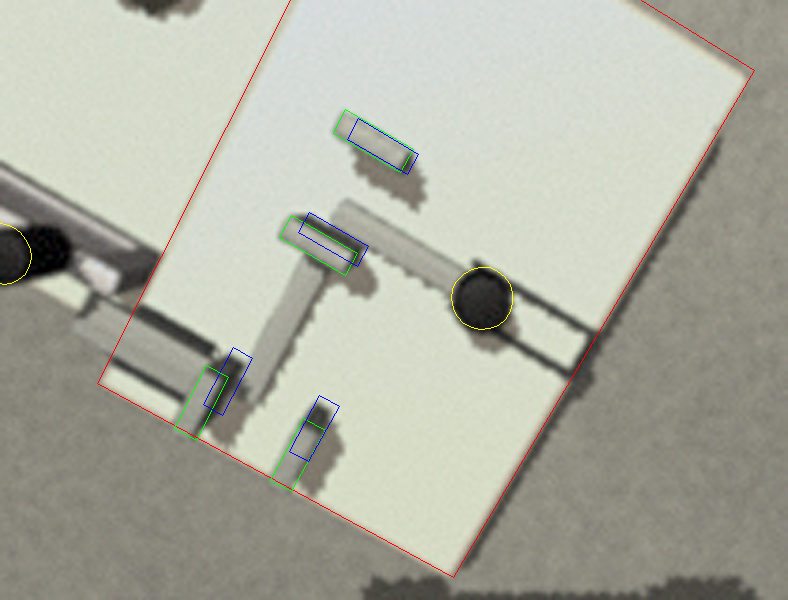

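The overlay matches well: tab-to-plate spacing measures 36 mm on both catches, as specified, and the post is at carrier (-90,-6).

| Point | World position (mm) |
|---|---|
| Knob | (590.7, -23.8) |
| Rear pinch | (617.5, 24.7) |
| Front pinch | (529.1, 34.1) |

The carrier yaw is -15.2°. I'll turn the fingers to the carrier's x and come down over the knob.

Emit:
carry_out(deltas=[[0,0,-6.5,0,0,20,-1],[0,0,-6.5,0,0,20,-1],[0,0,-6.5,0,0,20,-1],[0,0,-6.5,0,0,20,-1],[0,0,-6.5,0,0,20,-1]])

```text
time: 4.23
tcp_pos: [542.7, -28.6, 282.6]
tool_rot: [0.916, 0.401, 0.0, 0.0]
wrist_force: [0.2, 0.0, 0.4]
finger_gap: 95.5
grip_force: 0.0
```

Emit:
carry_out(deltas=[[0,0,-6.5,0,0,20,-1],[0,0,-6.5,0,0,20,-1],[0,0,-7,0,0,20,-1],[0,0,-7,0,0,20,-1],[0,0,0,0,0,0,-1]])

```text
time: 4.65
tcp_pos: [540.1, -28.2, 198.4]
tool_rot: [0.798, 0.603, -0.003, -0.003]
wrist_force: [-0.6, 0.6, -0.9]
finger_gap: 95.2
grip_force: 0.0
```

Emit:
carry_out(deltas=[[0,0,0,6,22,0,-1],[0,0,0,6,22,0,-1],[0,0,0,0,0,0,-1],[0,0,0,0,0,0,-1]])

```text
time: 4.98
tcp_pos: [589.3, -29.3, 204.5]
tool_rot: [0.799, 0.601, 0.0, 0.0]
wrist_force: [-0.4, 0.2, -0.5]
finger_gap: 95.3
grip_force: 0.0
```

```bash
cat > see.py <<'E'
from fit import *
def seg(targets,name=None):
    s=state();q=R.from_quat(s['tool_rot']);p=np.array(s['tcp_pos']);ax=q.as_matrix()
    print('t',s['time'],'tcp',p.round(1),'yaw',np.degrees(np.arctan2(ax[1,0],ax[0,0])).round(2),'j',np.round(s['joint_positions'],2),'zax',ax[:,2].round(3))
    for n,T in targets.items(): print(n,'tool delta',(ax.T@(np.array(T)-p)).round(1))
E
python3 - <<'E'
from see import *
seg({'knob':[590.7,-23.8,89]})
im=get_image('wrist');E=np.array(im['extrinsics'])
for q in ['lock_knob','catch_rear','catch_front','gate_post']:
    for d in look_for('wrist',q)[:2]:
        w=E[:3,:3]@d['at']+E[:3,3];print(q,round(d['conf'],2),w.round(),proj(im,w).round())
f=np.ascontiguousarray(im['frame'][...,::-1])
for P in [(590.7,-23.8,125),(617.5,24.7,130),(529.1,34.1,130),(569.4,120.8,152)]:
    cv2.drawMarker(f,tuple(int(v) for v in proj(im,P).round()),(0,0,255),0,12)
cv2.imwrite('pics/w2.png',f)
E
```

```text
t 4.9833 tcp [589.3 -29.3 204.5] yaw 73.86 j [-0.14 -0.    1.8  -0.    1.34  0.14] zax [ 0.001 -0.    -1.   ]
knob tool delta [  5.7  -0.2 115.5]
lock_knob 0.79 [597. -12.  93.] [322. 213.]
lock_knob 0.37 [616.  42.  80.] [326. 141.]
catch_rear 0.82 [577.  41.  92.] [279. 157.]
catch_rear 0.4 [597. -11.  92.] [321. 211.]
catch_front 0.65 [546.  80.  95.] [225. 121.]
gate_post 0.69 [572. 120. 151.] [220.  35.]
```

View pics/w2.png

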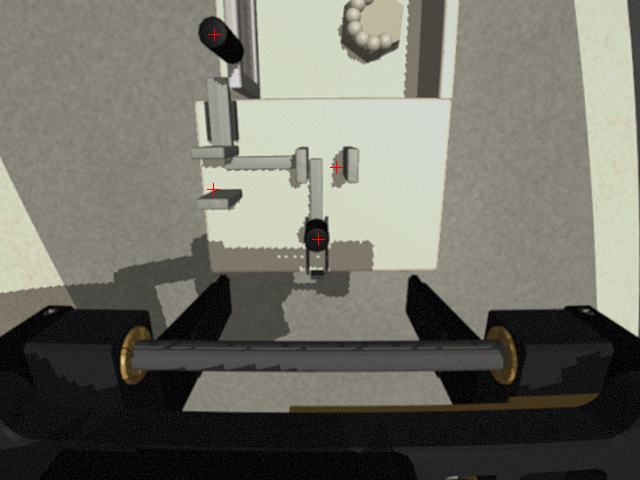

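The markers sit on the knob top, both catches and the post, so the measurements agree. Next: descend, grip the knob and slide it.

Emit:
carry_out(deltas=[[0,0,-1,6,0,20,-1],[0,0,0,0,0,30,-1],[0,0,0,0,0,30,-1],[0,0,0,0,0,25,-1],[0,0,0,0,0,0,-1]])

```text
time: 5.65
tcp_pos: [585.3, -22.9, 92.4]
tool_rot: [0.794, 0.608, -0.004, -0.004]
wrist_force: [-0.2, 1.2, 0.0]
finger_gap: 95.1
grip_force: 0.0
```

```bash
python3 - <<'E'
from see import *
seg({'knob':[590.7,-23.8,90]});print(state()['wrist_force'])
E
```

```text
t 5.65 tcp [585.3 -22.9  92.4] yaw 74.96 j [-0.13  0.1   1.89 -0.    1.16  0.13] zax [-0.011  0.001 -1.   ]
knob tool delta [0.6 5.5 2.3]
[-0.18165661  1.16522091  0.01242034]
```

Emit:
carry_out(deltas=[[0,0,0,0,0,0,-1],[0,0,0,0,0,0,-1],[0,0,0,0,0,0,-1]])

```text
time: 5.9
tcp_pos: [591.8, -23.7, 101.4]
tool_rot: [0.793, 0.609, 0.002, 0.002]
wrist_force: [1.1, 0.3, 0.7]
finger_gap: 94.8
grip_force: 0.0
```

Emit:
carry_out(deltas=[[0,0,0,0,-1,6,-1],[0,0,0,0,0,5,-1],[0,0,0,0,0,0,1],[0,0,0,0,0,0,1],[0,0,0,0,0,0,1]], force=25)

```text
time: 6.32
tcp_pos: [589.1, -23.2, 87.5]
tool_rot: [0.793, 0.609, -0.0, -0.0]
wrist_force: [-0.1, -0.1, 0.4]
finger_gap: 80.4
grip_force: 0.0
```

Emit:
carry_out(deltas=[[0,0,0,0,0,0,1],[0,0,0,0,0,0,1],[0,0,0,0,0,0,1],[0,0,0,0,0,0,1],[0,0,0,0,0,0,1]])

```text
time: 6.73
tcp_pos: [589.1, -23.2, 87.5]
tool_rot: [0.793, 0.609, 0.0, 0.0]
wrist_force: [-1.1, -1.0, -0.3]
finger_gap: 46.8
grip_force: 0.0
```

Emit:
carry_out(deltas=[[0,0,0,0,0,0,1],[0,0,0,0,0,0,1],[0,0,0,0,0,0,1],[0,0,0,0,0,0,1],[0,0,0,0,0,0,1]])

```text
time: 7.15
tcp_pos: [589.4, -23.3, 87.5]
tool_rot: [0.793, 0.609, 0.0, 0.0]
wrist_force: [1.4, -0.3, -0.5]
finger_gap: 19.7
grip_force: 25.0
```

Knob gripped (gap 19.7 mm). Now I'll slide it toward carrier -y.

Emit:
carry_out(deltas=[[0,0,0,-5,0,0,1],[0,0,0,-5,0,0,1],[0,0,0,-5,0,0,1],[0,0,0,-5,0,0,1],[0,0,0,0,0,0,1]])

```text
time: 7.57
tcp_pos: [583.7, -43.8, 87.5]
tool_rot: [0.794, 0.608, -0.0, 0.0]
wrist_force: [0.7, -0.7, -0.5]
finger_gap: 19.4
grip_force: 25.0
```

Emit:
carry_out(deltas=[[0,0,0,-3,0,0,1],[0,0,0,-3,0,0,1],[0,0,0,0,0,0,1],[0,0,0,0,0,0,1]])

```text
time: 7.9
tcp_pos: [582.2, -49.0, 87.5]
tool_rot: [0.793, 0.609, -0.0, 0.0]
wrist_force: [0.8, -1.0, -1.2]
finger_gap: 19.6
grip_force: 25.0
```

Emit:
carry_out(deltas=[[0,0,0,-3,0,0,1],[0,0,0,-3,0,0,1],[0,0,0,0,0,0,1],[0,0,0,0,0,0,1]])

```text
time: 8.23
tcp_pos: [581.9, -50.1, 87.5]
tool_rot: [0.794, 0.608, 0.004, -0.002]
wrist_force: [6.2, 13.0, -2.6]
finger_gap: 19.3
grip_force: 25.0
```

It stopped after 27.8 mm with a 14 N reaction, so it's at the end stop. Release and lift.

Emit:
carry_out(deltas=[[0,0,0,3,0,0,-1],[0,0,0,0,0,0,-1],[0,0,0,0,0,0,-1],[0,0,0,0,0,0,-1],[0,0,0,0,0,0,-1]])

```text
time: 8.65
tcp_pos: [581.3, -51.6, 87.4]
tool_rot: [0.794, 0.609, -0.0, -0.0]
wrist_force: [-0.3, -0.4, -0.2]
finger_gap: 47.3
grip_force: 0.0
```

Emit:
carry_out(deltas=[[0,0,0,0,0,0,-1],[0,0,0,0,0,0,-1],[0,0,0,0,0,-25,-1],[0,0,0,0,0,-35,-1],[0,0,0,0,0,0,-1]])

```text
time: 9.07
tcp_pos: [585.5, -52.1, 154.8]
tool_rot: [0.793, 0.609, 0.004, 0.004]
wrist_force: [1.7, 0.5, 1.7]
finger_gap: 80.9
grip_force: 0.0
```

Emit:
carry_out(deltas=[[0,0,0,0,0,0,-1],[0,0,0,0,0,0,-1],[0,0,0,0,0,0,-1],[0,0,0,0,0,0,-1]])

```text
time: 9.4
tcp_pos: [580.5, -51.1, 145.7]
tool_rot: [0.793, 0.609, -0.001, -0.001]
wrist_force: [0.3, 0.2, -0.0]
finger_gap: 94.9
grip_force: 0.0
```

```bash
python3 - <<'E'
from see import *
seg({'rear':[617.5,24.7,96]})
im=get_image('wrist');E=np.array(im['extrinsics'])
f=np.ascontiguousarray(im['frame'][...,::-1])
for P in [(617.5,24.7,130),(529.1,34.1,130),(569.4,120.8,152)]:
    cv2.drawMarker(f,tuple(int(v) for v in proj(im,P).round()),(0,0,255),0,8)
cv2.imwrite('pics/w3.png',f)
E
```

```text
t 9.4 tcp [580.5 -51.1 145.7] yaw 74.98 j [-0.18  0.03  1.87 -0.    1.25  0.08] zax [-0.003  0.    -1.   ]
rear tool delta [82.8 16.2 49.7]
```

View pics/w3.png

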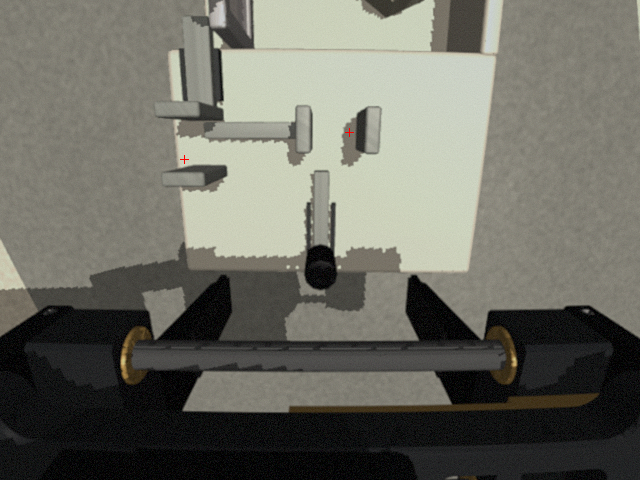

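The lock bar has cleared the rear tab and the knob is at its stop. The rear marker at (349,132) is correctly placed between tab (303,129) and plate (372,129). Moving there.

Emit:
carry_out(deltas=[[0,0,0,30,6,0,-1],[0,0,0,30,6,0,-1],[0,0,0,23,4,0,-1],[0,0,0,0,0,0,-1],[0,0,0,0,0,0,-1]])

```text
time: 9.87
tcp_pos: [618.2, 25.6, 146.4]
tool_rot: [0.793, 0.609, -0.001, -0.0]
wrist_force: [-0.3, 0.6, -0.5]
finger_gap: 95.4
grip_force: 0.0
```

Emit:
carry_out(deltas=[[0,0,0,0,0,0,-1],[0,0,0,0,0,15,-1],[0,0,0,0,0,15,-1],[0,0,0,0,0,0,-1],[0,0,0,0,0,0,-1]])

```text
time: 10.28
tcp_pos: [617.3, 23.8, 116.3]
tool_rot: [0.794, 0.608, -0.001, -0.001]
wrist_force: [0.3, -0.5, 0.4]
finger_gap: 95.1
grip_force: 0.0
```

Emit:
carry_out(deltas=[[0,0,0,0,0,0,-1],[0,0,0,0,0,0,-1]])

```text
time: 10.45
tcp_pos: [619.1, 24.3, 118.7]
tool_rot: [0.794, 0.608, 0.001, 0.001]
wrist_force: [0.1, 0.2, -0.1]
finger_gap: 94.8
grip_force: 0.0
```

```bash
python3 - <<'E'
from see import *
seg({'rear':[617.5,24.7,96]})
E
```

```text
t 10.45 tcp [619.1  24.3 118.7] yaw 74.95 j [-0.05  0.13  1.81 -0.    1.2   0.22] zax [ 0.002 -0.    -1.   ]
rear tool delta [-0.  -1.7 22.7]
```

Emit:
carry_out(deltas=[[0,0,0,0,-0.5,11,-1],[0,0,0,0,0,10,-1],[0,0,0,0,0,0,-1],[0,0,0,0,0,0,-1],[0,0,0,0,0,0,-1]])

```text
time: 10.87
tcp_pos: [617.8, 25.0, 96.1]
tool_rot: [0.793, 0.609, -0.0, -0.0]
wrist_force: [0.2, 0.2, 0.9]
finger_gap: 95.3
grip_force: 0.0
```

Emit:
carry_out(deltas=[[0,0,0,0,0,0,1],[0,0,0,0,0,0,1],[0,0,0,0,0,0,1],[0,0,0,0,0,0,1],[0,0,0,0,0,0,1]], force=25)

```text
time: 11.28
tcp_pos: [618.2, 24.9, 96.7]
tool_rot: [0.793, 0.609, 0.0, 0.0]
wrist_force: [-0.2, -0.6, 0.1]
finger_gap: 67.3
grip_force: 0.0
```

Emit:
carry_out(deltas=[[0,0,0,0,0,0,1],[0,0,0,0,0,0,1],[0,0,0,0,0,0,1],[0,0,0,0,0,0,1],[0,0,0,0,0,0,1]])

```text
time: 11.7
tcp_pos: [617.5, 25.0, 96.5]
tool_rot: [0.793, 0.609, -0.001, -0.0]
wrist_force: [-5.2, 0.3, 3.7]
finger_gap: 33.9
grip_force: 2.3
```

Emit:
carry_out(deltas=[[0,0,0,0,0,0,1],[0,0,0,0,0,0,1],[0,0,0,0,0,0,1],[0,0,0,0,0,0,1]])

```text
time: 12.03
tcp_pos: [617.6, 24.9, 96.5]
tool_rot: [0.794, 0.609, -0.0, -0.0]
wrist_force: [-5.8, -0.1, 3.8]
finger_gap: 31.7
grip_force: 25.0
```

Rear catch is fully squeezed (31.7 mm). Open, lift, and turn 90° for the front catch.

Emit:
carry_out(deltas=[[0,0,0,0,0,0,-1],[0,0,0,0,0,0,-1],[0,0,0,0,0,0,-1],[0,0,0,0,0,-30,-1],[0,0,0,0,0,-35,-1]])

```text
time: 12.45
tcp_pos: [616.0, 24.9, 158.0]
tool_rot: [0.793, 0.609, -0.003, -0.002]
wrist_force: [0.5, 0.4, 0.8]
finger_gap: 59.6
grip_force: 0.0
```

Emit:
carry_out(deltas=[[0,0,7,0,0,-10,-1],[0,0,7,0,0,0,-1],[0,0,7,0,0,0,-1],[0,0,7,0,0,0,-1],[0,0,7,0,0,0,-1]])

```text
time: 12.87
tcp_pos: [618.8, 24.8, 171.6]
tool_rot: [0.941, 0.339, 0.001, 0.0]
wrist_force: [0.6, -0.1, -0.3]
finger_gap: 91.8
grip_force: 0.0
```

Emit:
carry_out(deltas=[[0,0,7,0,0,0,-1],[0,0,7,0,0,0,-1],[0,0,7,0,0,0,-1],[0,0,7,0,0,0,-1],[0,0,7,0,0,0,-1]])

```text
time: 13.28
tcp_pos: [618.7, 24.8, 171.4]
tool_rot: [0.999, 0.041, 0.001, 0.0]
wrist_force: [-0.4, -0.6, 0.1]
finger_gap: 95.1
grip_force: 0.0
```

Emit:
carry_out(deltas=[[0,0,7,0,0,0,-1],[0,0,7,0,0,0,-1],[0,0,6,0,0,0,-1],[0,0,0,0,0,0,-1],[0,0,0,0,0,0,-1]])

```text
time: 13.7
tcp_pos: [618.5, 24.8, 171.5]
tool_rot: [0.992, -0.129, 0.0, -0.0]
wrist_force: [0.5, 0.1, -0.1]
finger_gap: 95.1
grip_force: 0.0
```

```bash
python3 - <<'E'
from see import *
seg({'front':[529.1,34.1,96]})
E
```

```text
t 13.7 tcp [618.5  24.8 171.5] yaw -14.86 j [-0.05  0.09  1.76 -0.    1.29  1.78] zax [ 0.001 -0.    -1.   ]
front tool delta [-88.8  14.   75.4]
```

Emit:
carry_out(deltas=[[0,0,0,-30,5,0,-1],[0,0,0,-30,5,0,-1],[0,0,0,-29,4,0,-1],[0,0,0,0,0,20,-1],[0,0,0,0,0,10,-1]])

```text
time: 14.12
tcp_pos: [527.4, 34.6, 140.8]
tool_rot: [0.992, -0.129, 0.0, -0.0]
wrist_force: [-0.4, 0.9, 0.2]
finger_gap: 95.1
grip_force: 0.0
```

Emit:
carry_out(deltas=[[0,0,0,0,0,0,-1],[0,0,0,0,0,0,-1],[0,0,0,0,0,0,-1],[0,0,0,0,0,0,-1]])

```text
time: 14.45
tcp_pos: [529.6, 34.3, 142.3]
tool_rot: [0.991, -0.131, 0.001, -0.0]
wrist_force: [0.2, -0.6, 0.0]
finger_gap: 95.1
grip_force: 0.0
```

```bash
python3 - <<'E'
from see import *
seg({'front':[529.1,34.1,96]})
im=get_image('wrist')
f=np.ascontiguousarray(im['frame'][...,::-1])
for P in [(617.5,24.7,130),(529.1,34.1,130),(569.4,120.8,152)]:
    cv2.drawMarker(f,tuple(int(v) for v in proj(im,P).round()),(0,0,255),0,8)
cv2.imwrite('pics/w4.png',f)
E
```

```text
t 14.45 tcp [529.6  34.3 142.3] yaw -15.0 j [-0.04 -0.08  1.99 -0.    1.24  1.8 ] zax [ 0.001 -0.    -1.   ]
front tool delta [-0.4  0.3 46.3]
```

View pics/w4.png

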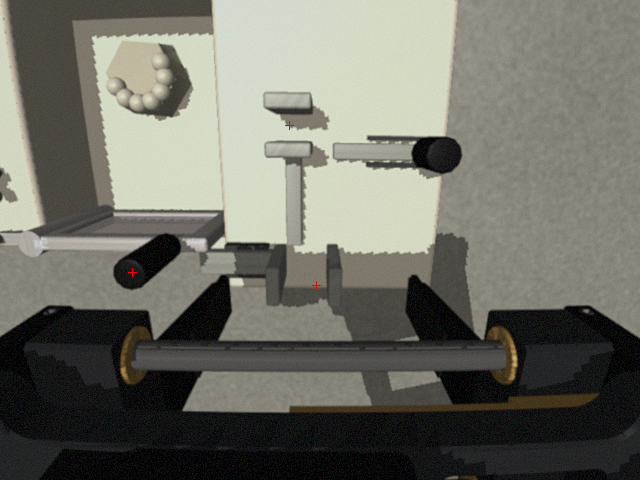

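The rear catch is closed and its bar has cleared the front one. The front marker at (316,285) is properly placed between tab (273,275) and plate (334,275). Descend and squeeze.

Emit:
carry_out(deltas=[[0,0,0,0,0,15,-1],[0,0,0,0,0,15,-1],[0,0,0,0,0,15,-1],[0,0,0,0,0,0,-1],[0,0,0,0,0,0,-1]])

```text
time: 14.92
tcp_pos: [528.3, 34.4, 96.1]
tool_rot: [0.991, -0.131, -0.001, 0.0]
wrist_force: [0.1, 0.2, -0.7]
finger_gap: 94.9
grip_force: 0.0
```

Emit:
carry_out(deltas=[[0,0,0,0,0,0,1],[0,0,0,0,0,0,1],[0,0,0,0,0,0,1],[0,0,0,0,0,0,1],[0,0,0,0,0,0,1]])

```text
time: 15.33
tcp_pos: [528.8, 34.4, 97.1]
tool_rot: [0.991, -0.131, 0.001, -0.0]
wrist_force: [0.2, 0.2, 0.2]
finger_gap: 67.6
grip_force: 0.0
```

Emit:
carry_out(deltas=[[0,0,0,0,0,0,1],[0,0,0,0,0,0,1],[0,0,0,0,0,0,1],[0,0,0,0,0,0,1],[0,0,0,0,0,0,1]])

```text
time: 15.75
tcp_pos: [528.9, 35.9, 96.9]
tool_rot: [0.991, -0.131, 0.0, -0.002]
wrist_force: [3.9, 18.1, -1.2]
finger_gap: 33.7
grip_force: 8.8
```

Emit:
carry_out(deltas=[[0,0,0,0,0,0,1],[0,0,0,0,0,0,1],[0,0,0,0,0,0,1],[0,0,0,0,0,0,1]])

```text
time: 16.08
tcp_pos: [529.2, 36.9, 96.9]
tool_rot: [0.991, -0.131, 0.001, -0.003]
wrist_force: [2.7, 11.4, -0.1]
finger_gap: 31.7
grip_force: 25.0
```

Front catch is fully squeezed (31.7 mm). Open and lift toward the post.

Emit:
carry_out(deltas=[[0,0,0,0,0,0,-1],[0,0,0,0,0,0,-1],[0,0,0,0,0,0,-1],[0,0,0,0,0,-30,-1],[0,0,0,0,0,-35,-1]])

```text
time: 16.5
tcp_pos: [525.4, 33.7, 158.1]
tool_rot: [0.991, -0.131, -0.004, 0.001]
wrist_force: [1.3, 0.1, 0.2]
finger_gap: 59.1
grip_force: 0.0
```

Emit:
carry_out(deltas=[[0,0,0,0,0,-15,-1],[0,0,0,0,0,0,-1],[0,0,0,0,0,0,-1],[0,0,0,0,0,0,-1]])

```text
time: 16.83
tcp_pos: [527.4, 34.0, 174.9]
tool_rot: [0.991, -0.131, -0.001, 0.0]
wrist_force: [-0.9, -0.0, -0.4]
finger_gap: 86.1
grip_force: 0.0
```

```bash
python3 - <<'E'
from see import *
seg({'post':[569.4,121.5,113]})
im=get_image('wrist');E=np.array(im['extrinsics'])
for q in ['gate_post']:
    for d in look_for('wrist',q)[:2]:
        w=E[:3,:3]@d['at']+E[:3,3];print(q,round(d['conf'],2),w.round(),proj(im,w).round())
f=np.ascontiguousarray(im['frame'][...,::-1])
for P in [(617.5,24.7,130),(529.1,34.1,130),(569.4,121.5,152)]:
    cv2.drawMarker(f,tuple(int(v) for v in proj(im,P).round()),(0,0,255),0,8)
cv2.imwrite('pics/w5.png',f)
E
```

```text
t 16.8333 tcp [527.4  34.  174.9] yaw -15.03 j [-0.04 -0.12  1.96 -0.    1.3   1.8 ] zax [-0.003 -0.001 -1.   ]
post tool delta [ 18.  -95.4  61.7]
gate_post 0.86 [571. 116. 148.] [166. 242.]
```

View pics/w5.png

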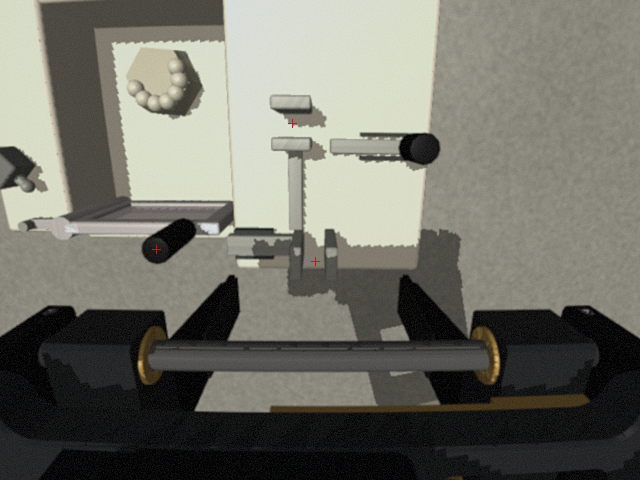

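Both catches are closed, and the post marker at (156,249) is on the post top. Moving over the post.

Emit:
carry_out(deltas=[[0,0,0,6,-32,0,-1],[0,0,0,6,-32,0,-1],[0,0,0,5,-31,0,-1],[0,0,0,0,0,0,-1],[0,0,0,0,0,0,-1]])

```text
time: 17.35
tcp_pos: [568.8, 122.6, 174.5]
tool_rot: [0.992, -0.13, -0.002, 0.001]
wrist_force: [-0.1, 0.0, -0.3]
finger_gap: 95.3
grip_force: 0.0
```

Emit:
carry_out(deltas=[[0,0,0,0,0,20,-1],[0,0,0,0,0,20,-1],[0,0,0,0,0,18,-1],[0,0,0,0,0,0,-1],[0,0,0,0,0,0,-1]])

```text
time: 17.77
tcp_pos: [567.8, 120.7, 116.6]
tool_rot: [0.991, -0.131, -0.002, 0.001]
wrist_force: [0.4, 0.0, 0.2]
finger_gap: 94.9
grip_force: 0.0
```

Emit:
carry_out(deltas=[[0,0,0,0,0,0,1],[0,0,0,0,0,0,1],[0,0,0,0,0,0,1],[0,0,0,0,0,0,1]], force=30)

```text
time: 18.1
tcp_pos: [570.2, 121.8, 119.8]
tool_rot: [0.991, -0.131, 0.001, -0.0]
wrist_force: [-0.8, -0.5, 0.3]
finger_gap: 73.7
grip_force: 0.0
```

```bash
python3 - <<'E'
from see import *
seg({'post':[569.4,121.5,113]})
E
```

```text
t 18.1 tcp [570.2 121.8 119.8] yaw -15.02 j [ 0.12  0.05  1.89 -0.    1.2   1.95] zax [ 0.002  0.    -1.   ]
post tool delta [-0.7  0.5  6.8]
```

Emit:
carry_out(deltas=[[0,0,0,0,0,5,1],[0,0,0,0,0,0,1],[0,0,0,0,0,0,1],[0,0,0,0,0,0,1],[0,0,0,0,0,0,1]])

```text
time: 18.52
tcp_pos: [569.5, 121.8, 113.5]
tool_rot: [0.991, -0.131, -0.0, 0.0]
wrist_force: [-0.5, 0.8, 0.1]
finger_gap: 40.2
grip_force: 0.0
```

Emit:
carry_out(deltas=[[0,0,0,0,0,0,1],[0,0,0,0,0,0,1],[0,0,0,0,0,0,1],[0,0,0,0,0,0,1],[0,0,0,0,0,0,1]])

```text
time: 18.93
tcp_pos: [569.9, 123.2, 113.6]
tool_rot: [0.991, -0.131, 0.0, -0.002]
wrist_force: [1.7, 4.5, -2.1]
finger_gap: 17.5
grip_force: 30.0
```

```bash
python3 - <<'E'
from see import *
seg({});s=state();print(s['finger_gap'],s['grip_force'],s['wrist_force'])
p=np.array(s['tcp_pos']);th=np.radians(-15.22);Rm=np.array([[np.cos(th),-np.sin(th)],[np.sin(th),np.cos(th)]])
h=p[:2]-Rm@np.array([0,-95.]);print('hinge from post',h,'from fit',np.array([657.6,103.2])+Rm@np.array([-90,90]))
a=np.radians(-15.02);T=np.array([[np.cos(a),np.sin(a)],[np.sin(a),-np.cos(a)]]) # cols tool x,y
prev=0
for g in np.linspace(0,1.5,16)[1:]:
    d=95*(Rm@np.array([-np.sin(g)+np.sin(prev),-np.cos(g)+np.cos(prev)]));print(round(g,2),(T.T@d).round(1),(h+95*Rm@np.array([-np.sin(g),-np.cos(g)])).round(1));prev=g
E
```

```text
t 18.9333 tcp [569.9 123.2 113.6] yaw -15.03 j [0.12 0.06 1.89 0.   1.19 1.95] zax [ 0.001  0.003 -1.   ]
17.491032757259266 29.997628033161163 [ 1.70332823  4.53624572 -2.08802835]
hinge from post [594.82233453 214.86203063] from fit [594.38409923 213.67058382]
0.1 [-9.5 -0.5] [560.9 126.1]
0.2 [-9.4 -1.5] [552.2 130. ]
0.3 [-9.2 -2.4] [543.9 134.7]
0.4 [-8.9 -3.3] [536.2 140.1]
0.5 [-8.5 -4.2] [529.  146.4]
0.6 [-8.1 -5. ] [522.5 153.3]
0.7 [-7.5 -5.8] [516.7 160.8]
0.8 [-6.9 -6.5] [511.7 168.9]
0.9 [-6.2 -7.2] [507.5 177.4]
1.0 [-5.5 -7.7] [504.2 186.3]
1.1 [-4.7 -8.3] [501.8 195.5]
1.2 [-3.8 -8.7] [500.3 204.9]
1.3 [-3. -9.] [499.8 214.4]
1.4 [-2.  -9.3] [500.2 223.9]
1.5 [-1.1 -9.4] [501.6 233.3]
```

Post gripped (17.5 mm), and the hinge position derived from it agrees with the fit to about 1 mm. Swing along the arc.

Emit:
carry_out(deltas=[[0,0,0,-9.5,-1.5,0,1],[0,0,0,-9.5,-1.5,0,1],[0,0,0,-9,-2.5,0,1],[0,0,0,-9,-3.5,0,1],[0,0,0,-8.5,-4,0,1]])

```text
time: 19.35
tcp_pos: [528.6, 147.0, 113.6]
tool_rot: [0.991, -0.131, 0.001, -0.001]
wrist_force: [7.4, 4.4, -4.8]
finger_gap: 17.7
grip_force: 30.0
```

Emit:
carry_out(deltas=[[0,0,0,-8,-5,0,1],[0,0,0,-7.5,-6,0,1],[0,0,0,-7,-6.5,0,1],[0,0,0,-6,-7,0,1],[0,0,0,-5.5,-8,0,1]])

```text
time: 19.77
tcp_pos: [504.7, 186.2, 113.6]
tool_rot: [0.991, -0.131, 0.001, 0.001]
wrist_force: [6.6, 0.2, -3.4]
finger_gap: 16.9
grip_force: 30.0
```

Emit:
carry_out(deltas=[[0,0,0,0,0,0,1],[0,0,0,0,0,0,1]])

```text
time: 19.93
tcp_pos: [504.6, 186.6, 113.6]
tool_rot: [0.992, -0.13, 0.001, 0.0]
wrist_force: [5.1, 0.2, -2.6]
finger_gap: 17.6
grip_force: 30.0
```

Emit:
carry_out(deltas=[[0,0,0,-4.5,-8,0,1],[0,0,0,-4,-8.5,0,1],[0,0,0,-3,-9,0,1],[0,0,0,-2,-9,0,1],[0,0,0,-1,-8,0,1]])

```text
time: 20.35
tcp_pos: [501.5, 230.4, 113.6]
tool_rot: [0.991, -0.13, 0.001, 0.002]
wrist_force: [4.7, -3.4, -1.8]
finger_gap: 17.3
grip_force: 30.0
```

Emit:
carry_out(deltas=[[0,0,0,0,0,0,1],[0,0,0,0,0,0,1],[0,0,0,0,0,0,1],[0,0,0,0,0,0,1]])

```text
time: 20.68
tcp_pos: [501.5, 230.2, 113.5]
tool_rot: [0.991, -0.13, 0.001, 0.001]
wrist_force: [4.9, -2.5, -1.6]
finger_gap: 17.8
grip_force: 30.0
```

```bash
python3 - <<'E'
from see import *
seg({});s=state();p=np.array(s['tcp_pos'])[:2]-[594.8,214.8];th=np.radians(-15.22)
v=np.array([[np.cos(th),np.sin(th)],[-np.sin(th),np.cos(th)]])@p;print('gate',np.arctan2(-v[0],-v[1]),np.hypot(*v),s['wrist_force'],s['grip_force'])
im=get_image('wrist');cv2.imwrite('pics/w6.png',im['frame'][...,::-1])
E
```

```text
t 20.6833 tcp [501.5 230.2 113.5] yaw -14.99 j [ 0.33 -0.01  1.96 -0.    1.19  2.17] zax [ 0.001 -0.002 -1.   ]
gate 1.4682102118775262 94.60180942230038 [ 4.87795132 -2.45658979 -1.61484044] 29.99591052532196
```

View pics/w6.png

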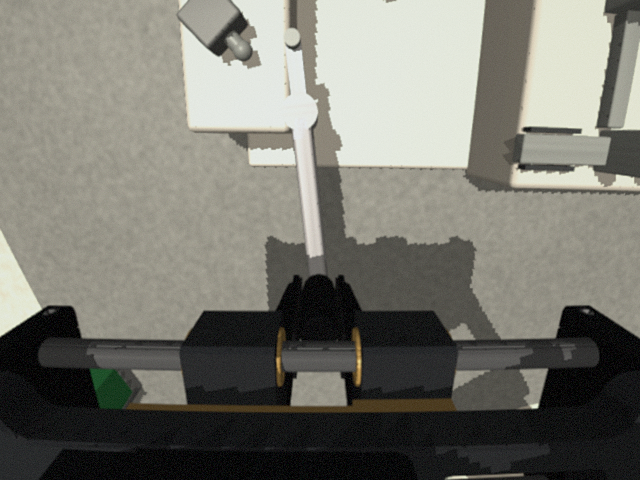

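The gate stands about 1.47 rad open, with the post at (318,290) held between the fingers. One small nudge takes it to the stop, then I hand in.

Emit:
carry_out(deltas=[[0,0,0,0,-2,0,1],[0,0,0,0,-1.5,0,1],[0,0,0,0,0,0,1],[0,0,0,0,0,0,1],[0,0,0,0,0,0,1]])

```text
time: 21.15
tcp_pos: [502.3, 234.2, 113.6]
tool_rot: [0.991, -0.131, -0.0, 0.0]
wrist_force: [2.3, -4.0, 0.2]
finger_gap: 17.5
grip_force: 30.0
```

```bash
python3 -c "
from station import *
s=state();print(s['tcp_pos'],s['wrist_force'],s['grip_force']);print(job_done())"
```

```text
[502.28693088 234.21934222 113.58879926] [ 2.25457689 -4.00358017  0.2165598 ] 29.998757243156433
the job is handed in; nothing more can be done
None
```

I slid the lock to its stop, squeezed the rear and then the front catch fully, and handed the job in at about 21 s with the gate at roughly 1.5 rad and its post still gripped at 30 N; no verdict came back.

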